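Balance a glass blank on a domed slumping mould

TASK

The next watch glass is to be slumped over the domed mould. Take the wider of the two loose thick glass discs and set it down gently on the very top of the dome, centred, so that it balances there level and at rest; leave the smaller disc where it lies.

Things in the scene. Friction and masses are not known exactly. Their poses are not given: they have to be found in the camera images.
- wide_disc: The wider loose glass disc, pale frosted glass, 60 mm in diameter, 12 mm thick, 85 g (may vary by a third), lying flat on the table. Origin: centre of its underside, z up through its thickness. Grip it by its round edge from above, any yaw. (The clear lidded petri dish near the left edge of the table is another thing, fixed.)
- small_disc: The smaller loose glass disc of the same glass, 40 mm in diameter, 12 mm thick, lying flat on the table; not to be used. Origin: centre of its underside, z up.
- dome_mould: The domed (convex) mould, off-white unglazed ceramic, fixed to the table. Origin: centre of its underside, on the table; z up. A round foot of 150 mm diameter and 10 mm height carries a spherical dome (radius of curvature 80 mm) whose top, the crown, lies 50 mm above the origin, straight over it, marked by a dark vent hole 5 mm wide. The dome is 6 mm lower at 30 mm from the centre. A disc left off-centre leans outwards by about 0.8 degrees per mm and may slide off.
- hollow_mould: A hollow (concave) mould of the same ceramic and the same 150 mm diameter, 42 mm high, a shallow round bowl in its top, fixed to the table; not to be used. Origin: centre of its underside.
Mind the look-alikes: they are no part of the job. Leave any orange or purple look-alike of the wide_disc alone.

How it is judged:
By the outcome, as a careful person would: the job done as asked, in the order asked, and still so for the second after the job is handed in, with the robot touching nothing.
It also fails if it takes over 42 s, if anything falls off the work surface, if the arm or the gripper's body presses on something with over 40 N, if the wrist force passes 120 N, or if a joint passes its speed limit or range.

ROBOT

A 6-joint arm with a two-finger parallel gripper is mounted at the origin on a cart in front of the work surface, level with it; the furniture and walls round the work are solid. World frame = base frame: x ahead of the robot, y to its left, z up, the work surface at z = 0. Lengths are in mm, angles in rad, forces in N, time in s.
With the tool pointing down it reaches from about 350 to 775 mm from the base axis. Payload 5.5 kg.
Tool frame: the origin (TCP) lies at the very end of the fingers, on their centre line; the grasp point (between the pads) lies behind it (bot.hold_point_z is the x of the grasp point in the tool frame, in mm); x points along the fingers, y is the direction in which the jaws open and shut, and the axes are right-handed (so a half turn about x gives the same grasp; the last joint's range is limited). The gripper opens to 85 mm and grips with 20 to 120 N. Pads are 22 mm wide; open, the fingers measure 114 mm over their backs; the gripper's body (76 mm by 85 mm) begins 54 mm behind the grasp point. The pads swing forward as they close: fully open they stand 13 mm farther back than shut.
Start: joints at [-1.302, 0.313, 0.046, 1.304, 0, 1.431], TCP at [228.568, -527.663, 231.323] pointing down, gripper open.
Joint ranges: [-2.76, 2.76], [-0.86, 1.69], [-1.03, 1.26], [-2.2, 2.34], [-1.47, 1.5], [-3.14, 3.14]. Speed limits (rad/s): [2.57, 2.57, 3.14, 3.14, 3.14, 3.14].

INTERFACE

Orientations are given as a unit quaternion [x, y, z, w].
In Python, from cell import bot gives the robot as it stands.
- The arm moves only by the shell command python3 -m inch 'ROWS'. ROWS is JSON, one flat list of numbers, 7 for each row, row after row: the turn, a rotation vector about the tool's x, y, z in degrees, then the shift along the tool's x, y, z in cm, then the closure, from 0 (fully open) to 1 (shut). In form: [wx, wy, wz, x, y, z, hand, wx, wy, wz, x, y, z, hand, ...]. A call has 1 to 12 rows; each row is the pose to reach, as a shift and turn from the pose measured when the call began, along the tool's axes at that moment; what a row does not reach only later rows make up. A row lasts 1/10 s, in which the tool goes at most 50 mm and 8.59 degrees, less where a joint would pass 70% of its speed; a pose out of reach is approached as far as the arm can. A call with a gripper value outside its range is refused whole. The fingers move at their own pace and stop on an object; the grip force is fixed at half the most. Time passes only in rows, so rows that repeat a pose let the fingers close. It gives the time, the measured TCP pose, the force and the opening at its end, in the units of the state.
- bot.observe(): the state, without advancing time (a new reading comes with each control period).
- bot.get_image(name): name is "scene" or "top"; returns the picture (400x640x3 uint8, red, green, blue); there is no depth.
- bot.camera_params(name): a dict with "camera_matrix" (3x3 intrinsics, pixels), "k1" (the pictures are not rectified: a ray, as slopes to the right and down, at radius r is drawn at 1 + k1 r^2 times it, then the intrinsics apply), "rvec" (rotation vector, rad) and "tvec" (3), from world to camera coordinates, as OpenCV has them. Camera axes: x right, y down, z forward; pixel columns grow to the right and rows downward; lengths in mm; the calibration is good to about 2 mm. A picture is of the moment at which its call begins. camera_params takes no time and is no camera call.
- bot.job_done(): hands the job in, once; it reports no verdict.
The state is a dict: "time_s": time; "joint_positions": joint angles; "joint_vel": joint speeds; "tau": joint torques, N m; "tcp_pos": TCP position; "tool_rot": TCP orientation; "wrist_force": force on the tool from outside, world axes, zero at the start; "moment": the same for the moment, N m; "grip_width": finger opening in mm.
Only numpy, scipy, OpenCV 4.12 (cv2) and the standard library are available. Lean on these libraries where they do the work, as an engineer would, in place of code of your own. Each camera call takes 0.05 s, during which the arm holds its last target.

## Working session

There is one attempt and no reset: what is moved stays moved. The work goes in short steps, Python scripts to look and compute and a shell command to move; the robot and the scene stay as the last step left them, time stands still between calls to the robot, and variables do not carry over. Pictures are saved under pics/ and viewed, and the job is handed in when it is done.

```bash
ls; mkdir -p pics
python3 - <<'E'
from cell import bot
import cv2
print(bot.observe(), bot.hold_point_z)
for n in("scene","top"):
    im=bot.get_image(n); cv2.imwrite(f"pics/{n}0.png",im[:,:,::-1]); print(n,bot.camera_params(n))
E
```

```text
pics
{'time_s': 0.0, 'joint_positions': array([-1.30159993e+00,  3.13971855e-01,  4.49796070e-02,  1.30361160e+00,
       -1.89963591e-05,  1.43119384e+00]), 'joint_vel': array([ 0.00155536, -0.00200385,  0.00051753, -0.00077446, -0.00074113,
        0.00172875]), 'tau': array([-6.43774747e-04, -4.80625069e+01,  2.98533547e+01,  1.92943937e-02,
       -2.21630235e-04,  1.06379136e-05]), 'tcp_pos': array([ 228.41264942, -527.12328485,  230.42537809]), 'tool_rot': array([-0.69233862, -0.14416515,  0.69243478, -0.1428906 ]), 'wrist_force': array([ 0.45319156, -0.79396324, -0.4768196 ]), 'moment': array([-0.00217272, -0.03846841, -0.03341116]), 'grip_width': 85.57170586853972} -18.700000000000003
scene {'camera_matrix': array([[459.7134534 ,   0.        , 320.80219048],
       [  0.        , 459.7134534 , 201.6501036 ],
       [  0.        ,   0.        ,   1.        ]]), 'k1': -0.09331752741745376, 'rvec': array([ 0.9179903 , -2.38874995,  1.1942199 ]), 'tvec': array([445.44804999, 289.08117598, 636.88217258])}
top {'camera_matrix': array([[496.04022324,   0.        , 319.41594942],
       [  0.        , 496.04022324, 201.21104338],
       [  0.        ,   0.        ,   1.        ]]), 'k1': -0.00860192840519027, 'rvec': array([ 2.10668126, -2.164243  ,  0.14107661]), 'tvec': array([  23.57851043,  609.07613632, 1079.246364  ])}
```

View pics/scene0.png

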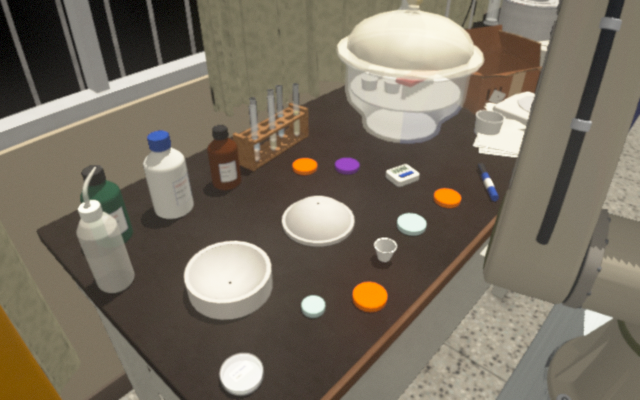

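View pics/top0.png

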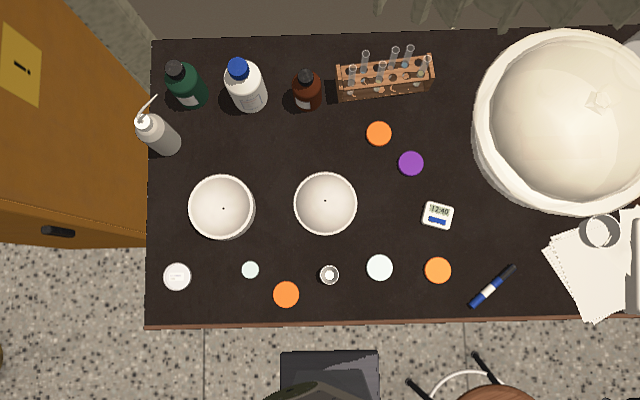

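The top view shows the wide pale disc at (379,267), the small one at (250,269), the dome with its vent at (325,200), and the bowl at (222,207). In the scene view the wide disc is at (411,224) and the dome vent at (318,204).

```bash
cat > h.py <<'E'
import numpy as np, cv2
from cell import bot
class Cam:
    def __init__(s,n):
        p=bot.camera_params(n); s.K=p["camera_matrix"]; s.k=p["k1"]; s.R=cv2.Rodrigues(p["rvec"])[0]; s.t=p["tvec"]; s.D=np.array([s.k,0,0,0,0]); s.rv=p["rvec"]
        s.c=-s.R.T@s.t
    def ray(s,uv):
        u=cv2.undistortPoints(np.array(uv,float).reshape(-1,1,2),s.K,s.D).reshape(-1,2)
        d=np.c_[u,np.ones(len(u))]@s.R; return d/np.linalg.norm(d,axis=1,keepdims=True)
    def plane(s,uv,z):
        d=s.ray(uv); return s.c+d*((z-s.c[2])/d[:,2])[:,None]
    def proj(s,P): return cv2.projectPoints(np.array(P,float).reshape(-1,1,3),s.rv,s.t,s.K,s.D)[0].reshape(-1,2)
def tri(c1,p1,c2,p2):
    d1=c1.ray([p1])[0]; d2=c2.ray([p2])[0]
    A=np.c_[d1,-d2]; x=np.linalg.lstsq(A,c2.c-c1.c,rcond=None)[0]
    a=c1.c+d1*x[0]; b=c2.c+d2*x[1]; return (a+b)/2, np.linalg.norm(a-b)
E
python3 - <<'E'
import cv2,numpy as np
from h import *
for n,boxes in(("scene",((390,205,432,242),(275,190,362,250),(295,290,332,322))),("top",((360,248,400,288),(288,165,362,240),(236,255,265,285)))):
    im=cv2.imread(f"pics/{n}0.png")
    o=[]
    for x0,y0,x1,y1 in boxes:
        c=im[y0:y1,x0:x1]; o.append(cv2.resize(c,None,fx=6,fy=6,interpolation=cv2.INTER_NEAREST))
    W=cv2.hconcat([cv2.copyMakeBorder(k,0,max(a.shape[0] for a in o)-k.shape[0],0,4,0) for k in o])
    W=cv2.resize(W,(800,int(W.shape[0]*800/W.shape[1]))); cv2.imwrite(f"pics/crop_{n}.png",W)
    x0,y0,x1,y1=boxes[0]; g=im[y0:y1,x0:x1]; hsv=cv2.cvtColor(g,cv2.COLOR_BGR2HSV)
    print(n); print(hsv[g.shape[0]//2,:,2]); print(g[:,g.shape[1]//2])
E
```

```text
scene
[ 77  77  80  79  75  78  93 156 222 242 245 247 246 247 246 246 246 246
 246 246 246 246 246 246 246 245 246 246 246 246 246 246 246 247 244 229
 159  93  76  75  70  77]
[[ 58  67  79]
 [ 57  68  79]
 [ 58  66  78]
 [ 57  66  77]
 [ 53  64  75]
 [ 57  66  76]
 [ 58  68  76]
 [ 93 101 106]
 [164 178 169]
 [226 236 225]
 [238 246 235]
 [239 246 236]
 [239 247 236]
 [239 246 236]
 [239 246 235]
 [238 246 235]
 [239 246 235]
 [239 246 235]
 [239 246 235]
 [239 246 235]
 [239 246 236]
 [239 246 235]
 [239 246 236]
 [239 246 235]
 [239 246 235]
 [231 240 227]
 [194 208 189]
 [148 158 145]
 [132 142 131]
 [123 133 124]
 [ 91  99  95]
 [ 56  63  69]
 [ 54  62  72]
 [ 56  66  76]
 [ 58  68  78]
 [ 58  67  77]
 [ 57  66  76]]
top
[ 57  56  57  57  54  15  78 248 255 250 248 248 249 248 248 249 249 249
 249 249 249 249 249 249 249 249 249 250 249 249 252 255 255  26  50  53
  57  58  56  53]
[[ 40  44  55]
 [ 43  51  61]
 [ 41  48  58]
 [ 41  48  57]
 [ 36  43  55]
 [ 36  44  53]
 [161 175 169]
 [255 255 255]
 [248 254 251]
 [243 249 246]
 [243 249 246]
 [243 249 246]
 [243 249 246]
 [243 249 246]
 [243 249 245]
 [243 249 246]
 [243 249 246]
 [243 249 246]
 [243 249 246]
 [243 249 246]
 [243 249 245]
 [243 249 246]
 [243 249 246]
 [243 249 246]
 [243 249 245]
 [243 249 246]
 [243 249 246]
 [243 249 246]
 [243 249 246]
 [244 249 246]
 [246 250 248]
 [252 255 254]
 [232 246 237]
 [ 46  53  60]
 [ 28  36  47]
 [ 39  45  56]
 [ 39  45  56]
 [ 39  44  55]
 [ 39  46  57]
 [ 38  44  55]]
```

View pics/crop_scene.png

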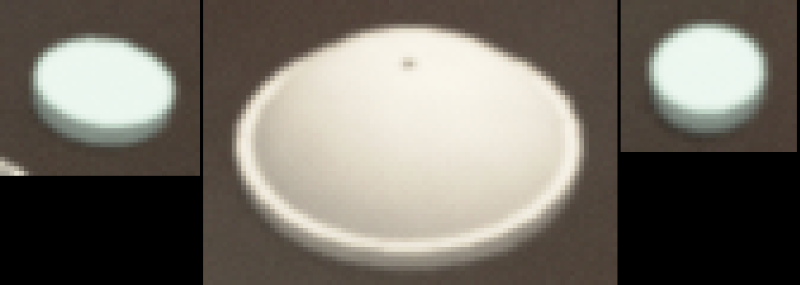

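View pics/crop_top.png

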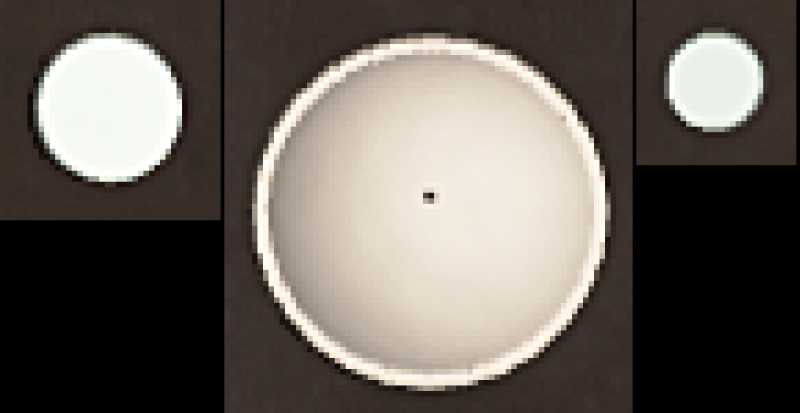

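```bash
cat >> h.py <<'E'
def face(im,box,th,up=8):
    x0,y0,x1,y1=box; g=im[y0:y1,x0:x1,1].copy()
    g=cv2.resize(g,None,fx=up,fy=up,interpolation=cv2.INTER_LINEAR)
    m=(g>th).astype(np.uint8); n,l,st,ce=cv2.connectedComponentsWithStats(m); i=1+np.argmax(st[1:,4])
    c=max(cv2.findContours((l==i).astype(np.uint8),cv2.RETR_EXTERNAL,cv2.CHAIN_APPROX_NONE)[0],key=len).reshape(-1,2)
    return (c+.5)/up-.5+[x0,y0]
def circ(P):
    A=np.c_[2*P[:,:2],np.ones(len(P))]; x=np.linalg.lstsq(A,(P[:,:2]**2).sum(1),rcond=None)[0]
    return x[:2],2*np.sqrt(x[2]+x[0]**2+x[1]**2)
def vent(im,box):
    x0,y0,x1,y1=box; g=im[y0:y1,x0:x1,1].astype(float); w=np.clip(np.median(g)-12-g,0,None)
    Y,X=np.mgrid[y0:y1,x0:x1]; return np.array([(w*X).sum(),(w*Y).sum()])/w.sum()
E
python3 - <<'E'
from h import *
S,T=Cam("scene"),Cam("top"); s=cv2.imread("pics/scene0.png"); t=cv2.imread("pics/top0.png")
for nm,bs,bt in(("wide",(390,205,432,242),(360,248,400,288)),("small",(295,290,332,322),(236,255,265,285))):
    cs=face(s,bs,218); ct=face(t,bt,150)
    es=cv2.fitEllipse(cs.astype(np.float32)); et=cv2.fitEllipse(ct.astype(np.float32))
    print(nm,es[0],et[0],tri(S,es[0],T,et[0]))
    for z in(0,12): print(z,circ(S.plane(cs,z)),circ(T.plane(ct,z)))
vs=vent(s,(312,198,325,210)); vt=vent(t,(320,196,331,206)); print(vs,vt,tri(S,vs,T,vt)); print(T.plane([vt],50),S.plane([vs],50))
cf=face(t,(288,165,362,240),140); print("foot",circ(T.plane(cf,10)))
E
```

```text
wide (411.4236755371094, 222.1253662109375) (379.34600830078125, 267.22064208984375) (array([ 458.37826817, -125.86213758,    6.52922246]), np.float64(0.3990812890232697))
0 (array([ 462.72493887, -133.53838643]), np.float64(57.02000713967284)) (array([ 458.41443723, -126.60681094]), np.float64(60.160333015819354))
12 (array([ 455.79635967, -120.16827371]), np.float64(55.902307609321696)) (array([ 458.24203659, -125.40117405]), np.float64(59.536925191620014))
small (312.8411560058594, 304.2278747558594) (249.76284790039062, 269.3410949707031) (array([461.35115173, 172.65178011,   7.05972514]), np.float64(0.7606441105184504))
0 (array([466.01901293, 168.21858924]), np.float64(37.56488269287687)) (array([461.21300334, 173.55020888]), np.float64(39.937605010392254))
12 (array([459.02586367, 175.67369693]), np.float64(36.82854024307642)) (array([461.01160274, 171.64548674]), np.float64(39.52375398607239))
[317.60902256 202.95488722] [324.64818356 200.2543021 ] (array([611.4708497 ,  -4.5852127 ,  46.58386243]), np.float64(0.6200305543795843))
[[610.69797465  -4.78668923  50.        ]] [[608.7162668   -1.09847003  50.        ]]
foot (array([610.6735611 ,  -4.95047782]), np.float64(149.7424743627999))
```

```bash
cat >> h.py <<'E'
from scipy.spatial.transform import Rotation as Ro
def tool():
    o=bot.observe(); return np.array(o["tcp_pos"]),Ro.from_quat(o["tool_rot"]),o
def plan(target,yaw=None):
    """rows shift (cm) in the tool frame to world target; turn rotvec deg to tool down with y axis at yaw (deg)"""
    p,R,o=tool(); sh=R.inv().apply(np.array(target)-p)/10
    x=np.array([0,0,-1.]); 
    best=None
    for y in ([yaw,yaw+180] if yaw is not None else [np.degrees(np.arctan2(*R.apply([0,1,0])[[1,0]]))]):
        yy=np.array([np.cos(np.radians(y)),np.sin(np.radians(y)),0]); G=Ro.from_matrix(np.c_[x,yy,np.cross(x,yy)])
        w=(R.inv()*G).as_rotvec(degrees=True)
        if best is None or np.linalg.norm(w)<np.linalg.norm(best): best=w
    print("t",round(o["time_s"],2),"tcp",p.round(2),"q6",o["joint_positions"].round(3),"F",o["wrist_force"].round(2),"w",round(o["grip_width"],2)); 
    print("axes",R.as_matrix().round(3).tolist()); print("turn",best.round(2),"shift",sh.round(3))
E
python3 - <<'E'
from h import *
for y in(None,0,45,90): plan([458.3,-125.5,100],y)
print(Cam("top").c,Cam("scene").c)
E
```

```text
t 0.1 tcp [ 228.46 -527.21  230.5 ] q6 [-1.302  0.314  0.045  1.304  0.     1.431] F [-0.4   0.   -0.37] w 84.96
axes [[-0.0, 0.397, -0.918], [0.002, -0.918, -0.397], [-1.0, -0.002, -0.0]]
turn [-0.   -0.01  0.09] shift [ 13.103 -27.705 -37.054]
t 0.1 tcp [ 228.46 -527.21  230.5 ] q6 [-1.302  0.314  0.045  1.304  0.     1.431] F [-0.4   0.   -0.37] w 84.96
axes [[-0.0, 0.397, -0.918], [0.002, -0.918, -0.397], [-1.0, -0.002, -0.0]]
turn [-6.658e+01 -6.000e-02  7.000e-02] shift [ 13.103 -27.705 -37.054]
t 0.1 tcp [ 228.46 -527.21  230.5 ] q6 [-1.302  0.314  0.045  1.304  0.     1.431] F [-0.4   0.   -0.37] w 84.96
axes [[-0.0, 0.397, -0.918], [0.002, -0.918, -0.397], [-1.0, -0.002, -0.0]]
turn [6.842e+01 4.000e-02 9.000e-02] shift [ 13.103 -27.705 -37.054]
t 0.1 tcp [ 228.46 -527.21  230.5 ] q6 [-1.302  0.314  0.045  1.304  0.     1.431] F [-0.4   0.   -0.37] w 84.96
axes [[-0.0, 0.397, -0.918], [0.002, -0.918, -0.397], [-1.0, -0.002, -0.0]]
turn [23.42  0.    0.09] shift [ 13.103 -27.705 -37.054]
[ 441.77736738  -10.25999307 1158.02844974] [109.25996459 548.54468016 612.18607245]
```

```bash
python3 -m inch '[-6,0,0,1,-2.5,-3.4,0, -12,0,0,2,-5,-6.7,0, -18,0,0,3,-7.5,-10.1,0, -24,0,0,4,-10,-13.5,0, -30,0,0,5,-12.6,-16.8,0, -36,0,0,6,-15.1,-20.2,0, -42,0,0,7.2,-17.6,-23.6,0, -48,0,0,8.4,-20.1,-27,0, -54,0,0,9.6,-22.7,-30.3,0, -60,0,0,10.8,-25.2,-33.7,0, -66.6,0,0,12,-27.7,-37,0, -66.6,0,0,13.1,-27.7,-37.05,0]'
python3 - <<'E'
from h import *
plan([458.3,-125.5,40],0)
for n in("scene","top"): cv2.imwrite(f"pics/{n}1.png",bot.get_image(n)[:,:,::-1])
E
```

```text
time_s: 1.3
tcp_pos: [459.4, -121.6, 99.2]
tool_rot: [0.498, 0.503, -0.497, 0.501]
wrist_force: [-0.1, -0.6, 0.1]
grip_width: 85.5
t 1.3 tcp [ 459.4  -121.59   99.24] q6 [-0.43   0.209 -0.432  0.931  0.003  1.133] F [-0.12 -0.62  0.12] w 85.53
axes [[-0.0, 1.0, 0.009], [0.003, 0.009, -1.0], [-1.0, -0.0, -0.003]]
turn [ 0.5  -0.17  0.02] shift [ 5.923 -0.111  0.407]
```

View pics/scene1.png

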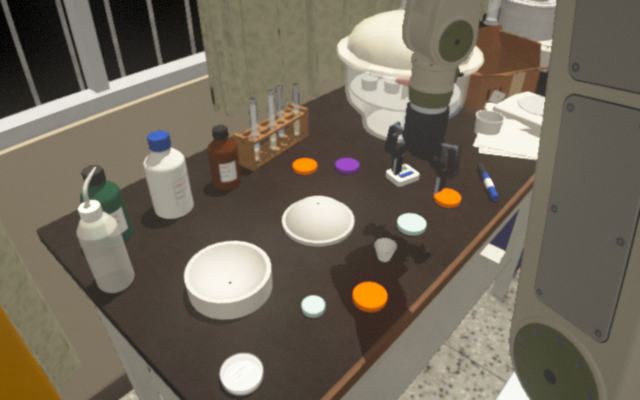

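View pics/top1.png

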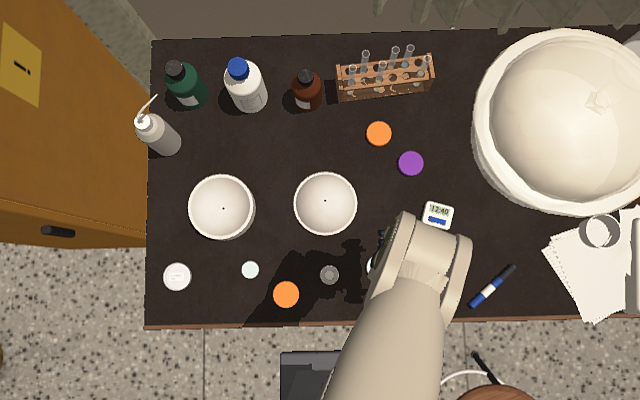

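The gripper hangs over the wide disc; its fingers appear at about (397,180) and (440,190) in the scene view, and the disc below is untouched at (411,224). I'll go lower next.

```bash
python3 -m inch '[0.5,0,0,2,-0.1,0.4,0.1, 0.5,0,0,4,-0.1,0.4,0.15, 0.5,0,0,6,-0.1,0.4,0.15, 0.5,0,0,6.5,-0.1,0.4,0.15, 0.5,0,0,6.5,-0.1,0.4,0.15]'
python3 - <<'E'
from h import *
S=Cam("scene")
im=bot.get_image("scene")[:,:,::-1]
plan([458.3,-125.5,12],0)
p,R,o=tool(); print(S.proj([p,p+R.apply([0,38,0]),p-R.apply([0,38,0])]))
cv2.imwrite("pics/s2.png",cv2.resize(im[130:260,340:500],None,fx=5,fy=4.5,interpolation=cv2.INTER_CUBIC)[:600])
E
```

```text
time_s: 1.9
tcp_pos: [454.8, -128.8, 33.0]
tool_rot: [-0.502, -0.5, 0.503, -0.495]
wrist_force: [-0.1, 0.0, -0.6]
grip_width: 72.6
t 1.95 tcp [ 455.63 -128.91   33.76] q6 [-4.460e-01  2.830e-01 -5.220e-01  7.710e-01  1.000e-03  1.134e+00] F [-0.32 -0.45  0.27] w 72.27
axes [[-0.004, 1.0, -0.009], [0.003, -0.009, -1.0], [-1.0, -0.004, -0.003]]
turn [-0.5  -0.15  0.23] shift [ 2.176  0.273 -0.338]
[[415.1102786  211.71853968]
 [399.75723479 204.14336367]
 [431.07929782 219.60808049]]
```

View pics/s2.png

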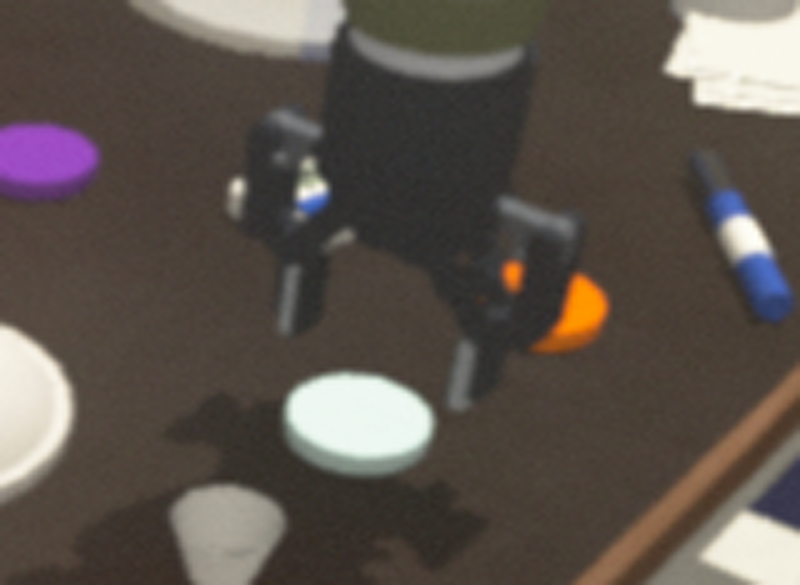

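The scene crop shows both fingertips near (398,203) and (432,220), straddling the disc. The projected TCP nearly matches them, so the tips are at about TCP height. Next I'll check how well the pose settles.

```bash
python3 -m inch '[0,0,0,1.0,0.25,-0.3,0.15, 0,0,0,1.0,0.25,-0.3,0.15, 0,0,0,1.0,0.25,-0.3,0.15]'
python3 - <<'E'
from h import *
for i in range(3):
    plan([458.3,-125.5,3],0); bot.get_image("top")
E
```

```text
time_s: 2.25
tcp_pos: [458.2, -125.9, 23.9]
tool_rot: [-0.502, -0.499, 0.502, -0.496]
wrist_force: [0.2, -0.9, -0.5]
grip_width: 72.7
t 2.25 tcp [ 458.25 -125.89   23.94] q6 [-4.380e-01  2.990e-01 -5.300e-01  7.470e-01  1.000e-03  1.142e+00] F [ 0.19 -0.94 -0.5 ] w 72.7
axes [[-0.004, 1.0, -0.009], [0.003, -0.008, -1.0], [-1.0, -0.004, -0.002]]
turn [-0.49 -0.14  0.23] shift [ 2.094  0.013 -0.034]
t 2.3 tcp [ 458.32 -125.9    24.02] q6 [-4.380e-01  2.990e-01 -5.290e-01  7.470e-01  1.000e-03  1.142e+00] F [0.35 0.27 0.7 ] w 72.58
axes [[-0.004, 1.0, -0.008], [0.002, -0.008, -1.0], [-1.0, -0.004, -0.002]]
turn [-0.48 -0.14  0.22] shift [ 2.102  0.006 -0.035]
t 2.35 tcp [ 458.35 -125.91   24.07] q6 [-4.380e-01  2.980e-01 -5.290e-01  7.470e-01  1.000e-03  1.142e+00] F [ 0.3  -0.03  0.68] w 72.83
axes [[-0.004, 1.0, -0.008], [0.002, -0.008, -1.0], [-1.0, -0.004, -0.002]]
turn [-0.48 -0.14  0.21] shift [ 2.107e+00  2.000e-03 -3.600e-02]
```

```bash
python3 -m inch '[-0.5,-0.1,0.2,0.7,0,0,0.15, -0.5,-0.1,0.2,1.4,0,0,0.15, -0.5,-0.1,0.2,2.0,0,-0.04,0.15, -0.5,-0.1,0.2,2.0,0,-0.04,0.15, -0.5,-0.1,0.2,2.0,0,-0.04,0.15]'
python3 - <<'E'
from h import *
im=bot.get_image("scene")[:,:,::-1]
plan([458.3,-125.5,3],0)
cv2.imwrite("pics/s3.png",cv2.resize(im[170:270,340:480],None,fx=5.6,fy=5.6,interpolation=cv2.INTER_CUBIC))
E
```

```text
time_s: 2.9
tcp_pos: [457.9, -125.3, 3.6]
tool_rot: [0.5, 0.501, -0.5, 0.5]
wrist_force: [-0.8, -0.1, -0.2]
grip_width: 72.7
t 2.95 tcp [ 458.22 -125.44    3.94] q6 [-0.437  0.323 -0.556  0.692  0.     1.134] F [ 0.75 -0.43 -0.39] w 72.69
axes [[-0.0, 1.0, 0.0], [0.001, 0.0, -1.0], [-1.0, -0.0, -0.001]]
turn [ 0.02 -0.04  0.03] shift [0.094 0.008 0.006]
```

View pics/s3.png

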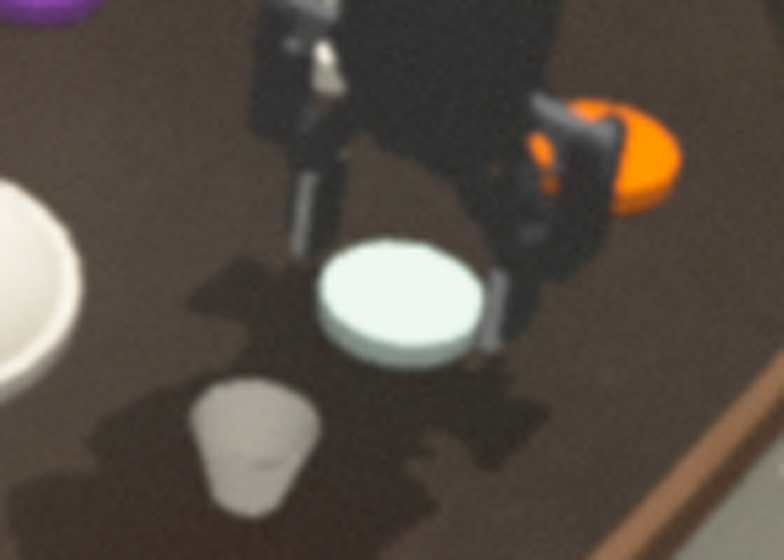

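```bash
python3 -m inch '[0,0,0,0.1,0,0,0.15, 0,0,0,0.2,0,0,0.15, 0,0,0,0.3,0,0,0.15, 0,0,0,0.3,0,0,0.15]'; python3 -m inch '[0,0,0,0.1,0,0,0.15, 0,0,0,0.2,0,0,0.15, 0,0,0,0.2,0,0,0.15]'
python3 - <<'E'
from h import *
S=Cam("scene")
im=bot.get_image("scene")[:,:,::-1]
plan([458.3,-125.5,3],0)
p,R,o=tool()
for b in(0,3,6,9): print(b,S.proj([p+R.apply([-b,38,-11]),p+R.apply([-b,-36,-11])]).round(1).tolist())
cv2.imwrite("pics/s4.png",cv2.resize(im[190:250,370:460],None,fx=8,fy=8,interpolation=cv2.INTER_CUBIC))
E
```

```text
time_s: 3.35
tcp_pos: [458.2, -125.4, 0.8]
tool_rot: [0.5, 0.5, -0.5, 0.5]
wrist_force: [1.2, 0.0, -0.2]
grip_width: 72.3
time_s: 3.65
tcp_pos: [458.1, -125.4, -1.3]
tool_rot: [0.5, 0.5, -0.5, 0.5]
wrist_force: [-0.5, 0.6, -0.3]
grip_width: 72.1
t 3.7 tcp [ 458.09 -125.36   -1.22] q6 [-4.370e-01  3.310e-01 -5.620e-01  6.790e-01  1.000e-03  1.134e+00] F [-1.1  -0.78 -0.17] w 72.67
axes [[-0.001, 1.0, 0.0], [0.001, 0.0, -1.0], [-1.0, -0.001, -0.001]]
turn [ 0.02 -0.05  0.04] shift [-0.422  0.021  0.013]
0 [[393.1, 219.9], [423.0, 235.3]]
3 [[393.2, 218.8], [423.2, 234.2]]
6 [[393.3, 217.7], [423.4, 233.1]]
9 [[393.5, 216.6], [423.6, 232.0]]
```

View pics/s4.png

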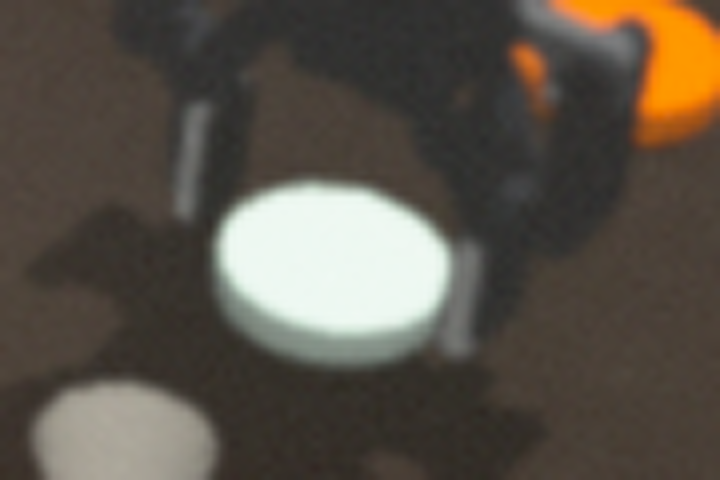

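```bash
python3 -m inch '[0,0,0,0.1,0,0,0.15, 0,0,0,0.15,0,0,0.15, 0,0,0,0.15,0,0,0.2, 0,0,0,0.15,0,0,0.25, 0,0,0,0.15,0,0,0.3, 0,0,0,0.15,0,0,0.4, 0,0,0,0.15,0,0,0.4, 0,0,0,0.15,0,0,0.4]'
python3 - <<'E'
from h import *
plan([458.3,-125.5,3],0)
E
```

```text
time_s: 4.5
tcp_pos: [458.3, -125.4, -1.9]
tool_rot: [0.5, 0.5, -0.5, 0.5]
wrist_force: [-1.8, 1.3, 7.2]
grip_width: 57.6
t 4.5 tcp [ 458.26 -125.41   -1.95] q6 [-4.370e-01  3.320e-01 -5.630e-01  6.760e-01  1.000e-03  1.134e+00] F [-1.84  1.26  7.24] w 57.57
axes [[-0.0, 1.0, 0.0], [0.001, 0.0, -1.0], [-1.0, -0.0, -0.001]]
turn [ 0.02 -0.04  0.01] shift [-0.495  0.004  0.009]
```

Run:
```python
from h import *
im=bot.get_image("scene")[:,:,::-1]; t=bot.get_image("top")[:,:,::-1]
plan([458.3,-125.5,3],0)
cv2.imwrite("pics/s5.png",cv2.hconcat([cv2.resize(im[190:250,370:460],(600,400),interpolation=cv2.INTER_CUBIC)]))
```

```text
t 4.6 tcp [ 458.28 -125.42   -1.95] q6 [-4.370e-01  3.320e-01 -5.630e-01  6.760e-01  1.000e-03  1.134e+00] F [-1.96 -0.08  7.77] w 57.04
axes [[-0.0, 1.0, 0.0], [0.001, 0.0, -1.0], [-1.0, -0.0, -0.001]]
turn [ 0.02 -0.04  0.01] shift [-0.495  0.002  0.008]
```

View pics/s5.png

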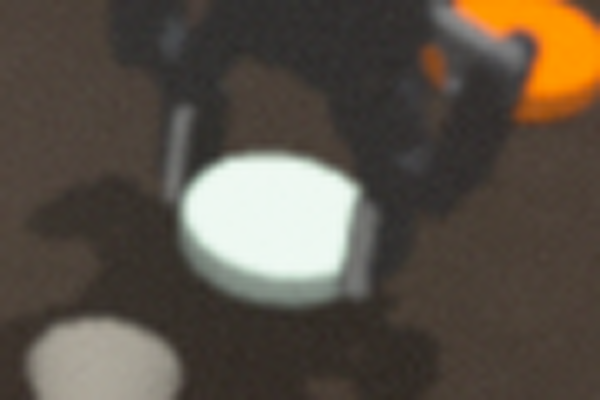

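The disc is gripped, and the pad is flush at about (424,228). The tips were just brushing the table. I'll open, raise 3 mm and regrip at 90°, so the disc is centred on the TCP on both axes and the cameras can be tied to the robot frame.

```bash
python3 -m inch '[0,0,0,0,0,0,0.15, 0,0,0,-0.1,0,0,0.12, 0,0,0,-0.3,0,0,0.12, -8,0,0,-0.3,0,0,0.12, -16,0,0,-0.3,0,0,0.12, -24,0,0,-0.3,0,0,0.12, -32,0,0,-0.3,0,0,0.12, -40,0,0,-0.3,0,0,0.12, -48,0,0,-0.3,0,0,0.12, -56,0,0,-0.3,0,0,0.12, -64,0,0,-0.3,0,0,0.12, -72,0,0,-0.3,0,0,0.12]'
python3 - <<'E'
from h import *
plan([458.3,-125.4,1],90)
E
```

```text
time_s: 5.8
tcp_pos: [458.3, -125.4, 1.0]
tool_rot: [0.109, 0.699, -0.108, 0.699]
wrist_force: [-0.2, -0.5, 0.1]
grip_width: 75.2
t 5.8 tcp [ 458.27 -125.42    1.04] q6 [-0.437  0.328 -0.56   0.684  0.001 -0.129] F [-0.16 -0.54  0.06] w 75.22
axes [[-0.0, 0.303, 0.953], [0.001, 0.953, -0.303], [-1.0, 0.001, -0.0]]
turn [-17.65  -0.02  -0.04] shift [0.004 0.003 0.002]
```

```bash
python3 -m inch '[-8,0,0,0,0,0,0.12, -15,0,0,0,0,0,0.12, -17.7,0,0,0,0,0,0.12, -17.7,0,0,0,0,0,0.15, -17.7,0,0,0,0,0,0.2, -17.7,0,0,0,0,0,0.25, -17.7,0,0,0,0,0,0.3, -17.7,0,0,0,0,0,0.4, -17.7,0,0,0,0,0,0.4, -17.7,0,0,0,0,0,0.4]'
python3 - <<'E'
from h import *
plan([458.3,-125.4,101],90)
E
```

```text
time_s: 6.8
tcp_pos: [458.2, -125.4, 1.9]
tool_rot: [0.0, 0.707, 0.0, 0.707]
wrist_force: [-2.7, 1.3, 9.2]
grip_width: 56.7
t 6.8 tcp [ 458.24 -125.44    1.87] q6 [-0.437  0.326 -0.559  0.686  0.    -0.437] F [-2.67  1.26  9.25] w 56.72
axes [[0.0, -0.0, 1.0], [0.0, 1.0, 0.0], [-1.0, 0.0, 0.0]]
turn [ 0.02  0.   -0.03] shift [-9.913e+00  8.000e-03  6.000e-03]
```

```bash
python3 -m inch '[0,0,0,0,0,0,0.3, 0,0,0,0,0,0,0.2, 0,0,0,0,0,0,0.1, 0,0,0,0,0,0,0, 0,0,0,-2,0,0,0, 0,0,0,-5,0,0,0, 0,0,0,-7,-4,0,0, 0,0,0,-7,-8.5,0,0, 0,0,0,-7,-13,0,0, 0,0,0,-7,-15,0,0, 0,0,0,-7,-15,0,0]'
python3 - <<'E'
from h import *
im={n:np.ascontiguousarray(bot.get_image(n)[:,:,::-1]) for n in("scene","top")}
for n in im: cv2.imwrite(f"pics/{n}6.png",im[n])
plan([458.24,-125.44,1],90)
S,T=Cam("scene"),Cam("top")
cs=face(im["scene"],(390,205,432,242),218); ct=face(im["top"],(360,248,400,288),150)
es=cv2.fitEllipse(cs.astype(np.float32)); et=cv2.fitEllipse(ct.astype(np.float32))
print(es[0],et[0],tri(S,es[0],T,et[0])); print(circ(S.plane(cs,12)),circ(T.plane(ct,12)),circ(T.plane(ct,0)))
vs=vent(im["scene"],(312,198,325,210)); vt=vent(im["top"],(320,196,331,206)); print(vs,vt)
cv2.imwrite("pics/both6.png",cv2.hconcat([im["scene"][150:300,300:500],im["top"][180:330,290:490]]).repeat(2,0).repeat(2,1))
E
```

```text
time_s: 7.9
tcp_pos: [458.5, -278.3, 71.7]
tool_rot: [0.001, 0.707, -0.001, 0.707]
wrist_force: [0.3, 1.1, -0.1]
grip_width: 85.3
t 8.0 tcp [ 457.66 -274.82   71.21] q6 [-0.692  0.34  -0.328  0.905  0.001 -0.691] F [-0.77  0.12 -0.8 ] w 85.31
axes [[-0.001, 0.0, 1.0], [0.002, 1.0, -0.0], [-1.0, 0.002, -0.001]]
turn [-0.02 -0.07 -0.12] shift [ 7.052 14.924  0.061]
(411.5314025878906, 222.2296600341797) (379.31146240234375, 267.3888244628906) (array([ 458.01644116, -125.75808298,    6.50883477]), np.float64(0.44173022606849627))
(array([ 455.44390056, -120.03394432]), np.float64(55.938351498516894)) (array([ 457.86128295, -125.30469041]), np.float64(59.38395177300388)) (array([ 458.02969674, -126.50931703]), np.float64(60.00575782105556))
[317.64516129 202.93548387] [324.6487524  200.26103647]
```

View pics/both6.png

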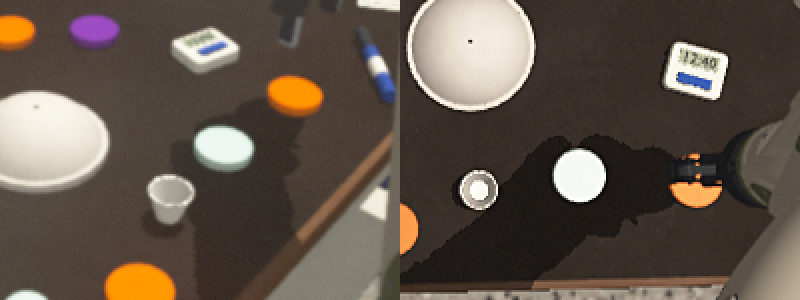

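Top view: the disc is now at (379.3,267.4) and reads (457.9,-125.3), against (458.24,-125.44) on the robot, so the top camera is within 0.4 mm. The corrected dome centre is about (611.1,-5.0). I'll go back and grip.

```bash
python3 -m inch '[0,0,0,0,4,0,0, 0,0,0,0,8,0,0, 0,0,0,0,12,0,0, 0,0,0,0,14.92,0.05,0, 0,0,0,0,14.92,0.05,0, 0,0,0,2,14.92,0.06,0, 0,-0.05,-0.1,4,14.92,0.06,0, 0,-0.05,-0.1,4.5,14.92,0.06,0, 0,-0.05,-0.1,4.5,14.92,0.06,0, 0,-0.05,-0.1,4.5,14.92,0.06,0]'
python3 - <<'E'
from h import *
plan([458.24,-125.44,1],90)
E
```

```text
time_s: 9.0
tcp_pos: [458.5, -125.6, 27.0]
tool_rot: [0.0, 0.707, 0.0, 0.707]
wrist_force: [-0.3, 0.1, 0.4]
grip_width: 85.0
t 9.0 tcp [ 458.49 -125.59   27.02] q6 [-0.437  0.292 -0.53   0.749  0.    -0.436] F [-0.25  0.08  0.35] w 85.04
axes [[-0.0, 0.0, 1.0], [0.0, 1.0, -0.0], [-1.0, 0.0, -0.0]]
turn [-0.01 -0.   -0.02] shift [ 2.602  0.014 -0.025]
```

```bash
python3 -m inch '[0,0,0,1,0.01,-0.02,0.1, 0,0,0,2,0.01,-0.02,0.12, 0,0,0,2.7,0.01,-0.025,0.12, 0,0,0,2.7,0.01,-0.025,0.15, 0,0,0,2.7,0.01,-0.025,0.2, 0,0,0,2.7,0.01,-0.025,0.25, 0,0,0,2.7,0.01,-0.025,0.3, 0,0,0,2.7,0.01,-0.025,0.4, 0,0,0,2.7,0.01,-0.025,0.4, 0,0,0,2.7,0.01,-0.025,0.4]'
python3 - <<'E'
from h import *
plan([458.24,-125.44,120],90)
E
```

```text
time_s: 10.0
tcp_pos: [458.5, -125.6, 1.1]
tool_rot: [0.0, 0.707, -0.0, 0.707]
wrist_force: [-2.1, 1.0, 8.8]
grip_width: 57.2
t 10.0 tcp [ 458.52 -125.55    1.09] q6 [-0.437  0.327 -0.56   0.683  0.    -0.436] F [-2.09  1.01  8.82] w 57.17
axes [[0.001, 0.0, 1.0], [-0.0, 1.0, -0.0], [-1.0, -0.0, 0.001]]
turn [-0.01  0.05  0.01] shift [-1.1891e+01  1.0000e-02 -1.8000e-02]
```

```bash
python3 -m inch '[0,0,0,-0.3,0,0,0.5, 0,0,0,-1,0,0,0.5, 0,0,0,-2.5,0,0,0.5, 0,0,0,-5,0,0,0.5, 0,0,0,-8,0,0,0.5, 0,0,0,-10,0,0,0.5, 0,0,0,-10,0,0,0.5, 0,0,0,-10,0,0,0.5]'
python3 - <<'E'
from h import *
im=bot.get_image("scene")[:,:,::-1]
plan([611.4,-5,101],90)
cv2.imwrite("pics/s7.png",cv2.resize(im[100:240,340:500],None,fx=4,fy=4,interpolation=cv2.INTER_CUBIC))
E
```

```text
time_s: 10.8
tcp_pos: [458.6, -125.6, 101.2]
tool_rot: [-0.0, 0.706, -0.0, 0.708]
wrist_force: [0.3, 0.6, -1.5]
grip_width: 56.6
t 10.85 tcp [ 457.92 -125.33  100.4 ] q6 [-0.437  0.206 -0.433  0.932  0.    -0.436] F [ 0.03 -0.58 -1.04] w 57.19
axes [[0.0, 0.0, 1.0], [0.0, 1.0, -0.0], [-1.0, 0.0, 0.0]]
turn [-0.01  0.   -0.01] shift [-0.057 12.036 15.346]
```

View pics/s7.png

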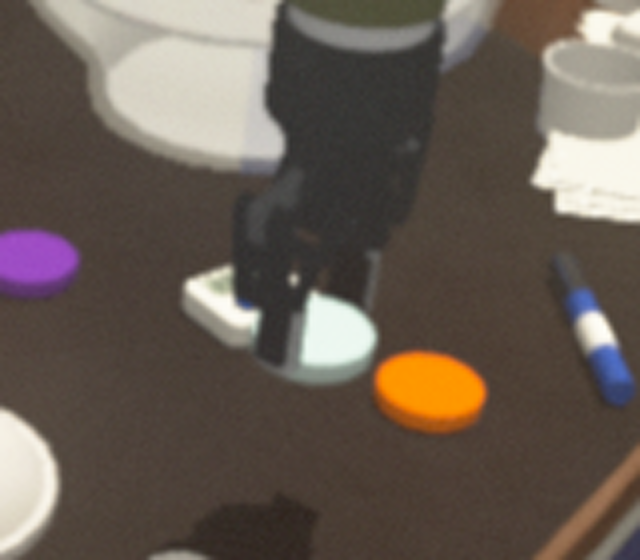

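The disc is held level between the pads at about (418,182) in the scene view. Now I'll carry it over the dome.

```bash
python3 -m inch '[0,0,0,0,0.8,1,0.5, 0,0,0,0,2.4,3,0.5, 0,0,0,0,4.4,5.6,0.5, 0,0,0,0,6.4,8.2,0.5, 0,0,0,0,8.4,10.8,0.5, 0,0,0,0,10.4,13.2,0.5, 0,0,0,0,11.5,14.7,0.5, 0,0,0,0,12.03,15.35,0.5, 0,0,0,0,12.03,15.35,0.5, 0,0,0,0,12.03,15.35,0.5, 0,0,0,0,12.03,15.35,0.5]'
python3 - <<'E'
from h import *
im=bot.get_image("scene")[:,:,::-1]
plan([611.4,-5,60],90)
cv2.imwrite("pics/s8.png",cv2.resize(im[120:270,230:400],None,fx=4,fy=4,interpolation=cv2.INTER_CUBIC))
E
```

```text
time_s: 11.95
tcp_pos: [610.5, -5.5, 100.1]
tool_rot: [0.0, 0.708, -0.0, 0.707]
wrist_force: [0.4, -0.3, -1.4]
grip_width: 57.1
t 12.0 tcp [610.6   -5.67 100.36] q6 [-0.141  0.448 -0.084  1.04   0.    -0.139] F [-0.16 -0.02 -0.77] w 56.66
axes [[-0.001, 0.001, 1.0], [0.0, 1.0, -0.001], [-1.0, 0.0, -0.001]]
turn [-0.07 -0.04 -0.01] shift [4.036 0.066 0.083]
```

View pics/s8.png

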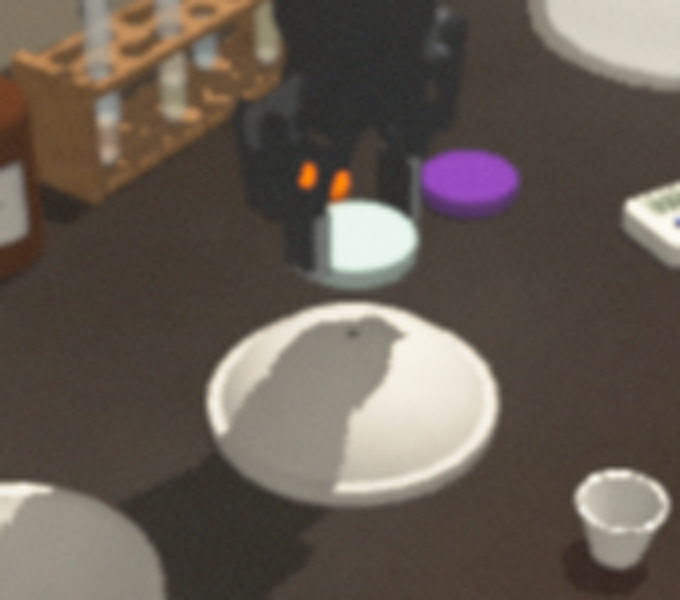

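The disc hangs level above the dome, with the vent visible straight below at (318,203). I'll descend to about 60, then creep down.

```bash
python3 -m inch '[0,0,0,1,0.06,0.08,0.5, 0,0,0,2.5,0.06,0.08,0.5, 0,0,0,3.5,0.06,0.08,0.5, 0,0,0,4.04,0.06,0.08,0.5, 0,0,0,4.04,0.06,0.08,0.5, 0,0,0,4.04,0.06,0.08,0.5, 0,0,0,4.04,0.06,0.08,0.5]'
python3 - <<'E'
from h import *
im=bot.get_image("scene")[:,:,::-1]
plan([611.4,-5,54],90)
print(bot.observe()["wrist_force"])
E
```

```text
time_s: 12.7
tcp_pos: [611.9, -5.1, 60.6]
tool_rot: [0.0, 0.707, -0.0, 0.707]
wrist_force: [-0.2, -0.2, -0.9]
grip_width: 57.0
t 12.75 tcp [611.92  -5.09  60.63] q6 [-0.139  0.482 -0.135  0.954  0.    -0.138] F [-0.19  0.51 -0.48] w 56.53
axes [[0.001, 0.001, 1.0], [0.0, 1.0, -0.001], [-1.0, 0.0, 0.001]]
turn [-0.07  0.03 -0.  ] shift [ 0.663  0.009 -0.052]
[-0.18530307  0.51261097 -0.47851985]
```

```bash
python3 -m inch '[0,0,0,0.2,0.01,-0.04,0.5, 0,0,0,0.4,0.01,-0.05,0.5, 0,0,0,0.6,0.01,-0.05,0.5, 0,0,0,0.66,0.01,-0.05,0.5, 0,0,0,0.66,0.01,-0.05,0.5, 0,0,0,0.66,0.01,-0.05,0.5]'
python3 - <<'E'
from h import *
plan([611.4,-5,52],90)
E
```

```text
time_s: 13.35
tcp_pos: [611.4, -5.0, 54.0]
tool_rot: [0.0, 0.707, -0.0, 0.707]
wrist_force: [-0.5, 0.3, 0.1]
grip_width: 56.8
t 13.35 tcp [611.41  -5.05  53.97] q6 [-0.14   0.487 -0.144  0.939  0.    -0.138] F [-0.47  0.26  0.12] w 56.75
axes [[0.0, 0.001, 1.0], [0.0, 1.0, -0.001], [-1.0, 0.0, 0.0]]
turn [-0.07  0.02 -0.  ] shift [ 0.197  0.005 -0.001]
```

```bash
python3 -m inch '[0,0,0,0.05,0,0,0.5, 0,0,0,0.1,0,0,0.5, 0,0,0,0.15,0,0,0.5, 0,0,0,0.15,0,0,0.5]'; python3 -m inch '[0,0,0,0.05,0,0,0.5, 0,0,0,0.08,0,0,0.5, 0,0,0,0.08,0,0,0.5]'
```

```text
time_s: 13.75
tcp_pos: [611.4, -5.0, 52.4]
tool_rot: [0.0, 0.707, -0.0, 0.707]
wrist_force: [-0.7, 0.1, -0.8]
grip_width: 57.3
time_s: 14.05
tcp_pos: [611.3, -5.0, 51.5]
tool_rot: [0.0, 0.707, -0.0, 0.707]
wrist_force: [-0.0, -0.8, -1.8]
grip_width: 57.0
```

```bash
python3 -m inch '[0,0,0,0.03,0,0.01,0.5, 0,0,0,0.05,0,0.01,0.5, 0,0,0,0.05,0,0.01,0.5]'; python3 -m inch '[0,0,0,0.03,0,0.0,0.5, 0,0,0,0.04,0,0.0,0.5, 0,0,0,0.04,0,0.0,0.5]'
```

```text
time_s: 14.35
tcp_pos: [611.5, -5.0, 51.2]
tool_rot: [0.0, 0.707, -0.0, 0.707]
wrist_force: [0.5, 0.6, 0.7]
grip_width: 56.6
time_s: 14.65
tcp_pos: [611.5, -5.0, 51.1]
tool_rot: [0.0, 0.707, -0.0, 0.707]
wrist_force: [-1.3, 0.2, 3.0]
grip_width: 57.0
```

Contact came at TCP z = 51.1, which matches the expected 50 mm crown. Releasing slowly.

```bash
python3 -m inch '[0,0,0,0,0,0,0.33, 0,0,0,0,0,0,0.31, 0,0,0,0,0,0,0.29, 0,0,0,0,0,0,0.27, 0,0,0,0,0,0,0.25, 0,0,0,0,0,0,0.22, 0,0,0,0,0,0,0.18, 0,0,0,0,0,0,0.14, 0,0,0,0,0,0,0.14]'
python3 - <<'E'
from h import *
im=bot.get_image("scene")[:,:,::-1]
plan([611.4,-5,150],90)
cv2.imwrite("pics/s9.png",cv2.resize(im[120:270,230:400],None,fx=4,fy=4,interpolation=cv2.INTER_CUBIC))
E
```

```text
time_s: 15.55
tcp_pos: [611.5, -5.0, 51.1]
tool_rot: [0.0, 0.707, -0.0, 0.707]
wrist_force: [-0.0, 0.5, 0.6]
grip_width: 73.7
t 15.6 tcp [611.5   -5.01  51.07] q6 [-0.139  0.49  -0.148  0.933  0.    -0.138] F [-0.07  0.16  0.23] w 73.41
axes [[0.001, 0.001, 1.0], [0.0, 1.0, -0.001], [-1.0, 0.0, 0.001]]
turn [-0.07  0.03 -0.  ] shift [-9.893e+00  2.000e-03 -5.000e-03]
```

View pics/s9.png

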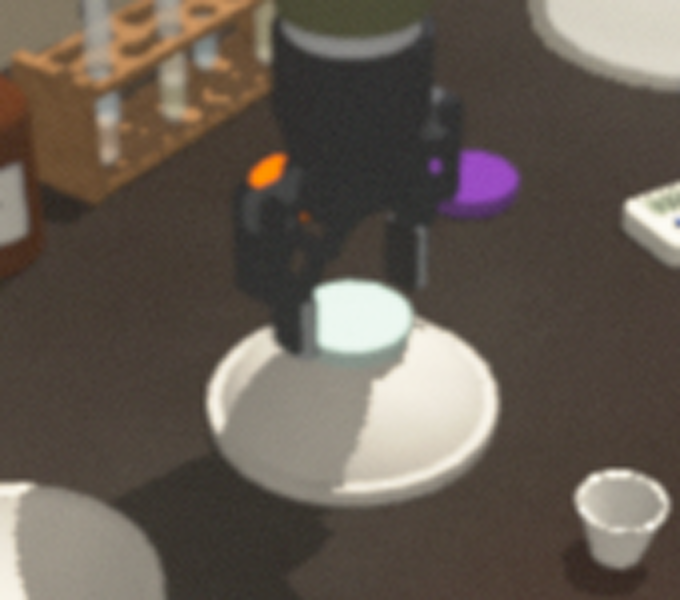

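The disc rests on the crown with both pads clear of it (disc at about (318,200), fingers at 73 mm). I'll open fully, rise straight up, then draw aside and inspect.

```bash
python3 -m inch '[0,0,0,0,0,0,0.05, 0,0,0,0,0,0,0, 0,0,0,-0.5,0,0,0, 0,0,0,-2,0,0,0, 0,0,0,-5,0,0,0, 0,0,0,-9,0,0,0, 0,0,0,-10,-4,0,0, 0,0,0,-10,-8.5,-3,0, 0,0,0,-10,-13,-6,0, 0,0,0,-10,-17,-9,0, 0,0,0,-10,-18,-10,0, 0,0,0,-10,-18,-10,0]'
python3 - <<'E'
from h import *
im={n:np.ascontiguousarray(bot.get_image(n)[:,:,::-1]) for n in("scene","top")}
for n in im: cv2.imwrite(f"pics/{n}10.png",im[n])
plan([611.4,-5,150],90)
cv2.imwrite("pics/both10.png",cv2.hconcat([cv2.resize(im["scene"][170:260,265:375],(440,360),interpolation=cv2.INTER_CUBIC),cv2.resize(im["top"][158:248,280:370],(360,360),interpolation=cv2.INTER_CUBIC)]))
E
```

```text
time_s: 16.8
tcp_pos: [509.5, -187.2, 151.6]
tool_rot: [0.002, 0.707, -0.002, 0.707]
wrist_force: [-0.6, 0.1, 0.3]
grip_width: 85.3
t 16.9 tcp [ 511.39 -185.22  151.57] q6 [-4.960e-01  2.890e-01 -1.860e-01  1.094e+00  1.000e-03 -4.930e-01] F [-0.42 -0.15  0.24] w 85.33
axes [[0.002, 0.003, 1.0], [0.0, 1.0, -0.003], [-1.0, 0.0, 0.002]]
turn [-0.14  0.09 -0.  ] shift [ 0.175 18.047  9.955]
```

View pics/both10.png

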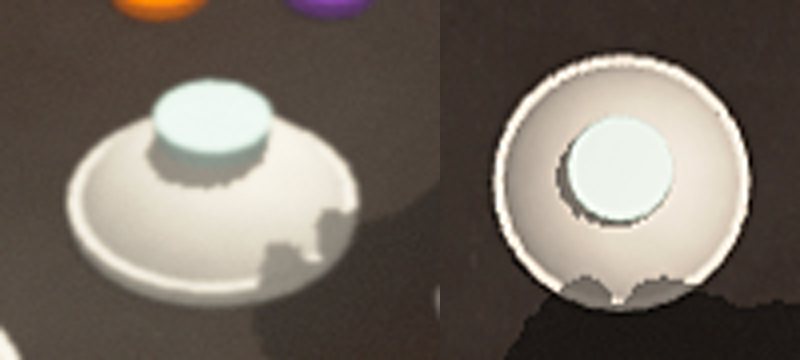

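```bash
cat > chk.py <<'E'
from h import *
import sys
k=sys.argv[1]
T=Cam("top"); S=Cam("scene")
im=cv2.imread(f"pics/top{k}.png").astype(int)
d=np.clip((im[:,:,0]-im[:,:,2])*3+140,0,255).astype(np.uint8); d3=cv2.merge([d]*3)
c=face(d3,(296,172,354,232),130); e=cv2.fitEllipse(c.astype(np.float32)); print(e, circ(T.plane(c,62)), "bias-corrected", circ(T.plane(c,62))[0]+[0.38,-0.14])
sm=cv2.imread(f"pics/scene{k}.png").astype(int); d=np.clip((sm[:,:,0]-sm[:,:,2])*3+140,0,255).astype(np.uint8)
c=face(cv2.merge([d]*3),(295,180,345,222),130); print(cv2.fitEllipse(c.astype(np.float32)))
E
python3 chk.py 10
python3 - <<'E'
import cv2; i=cv2.imread("pics/top10.png"); print(i[200,295:350].tolist())
E
```

```text
((324.66339111328125, 199.60121154785156), (24.825841903686523, 25.268850326538086), 122.38235473632812) (array([610.45365642,  -4.90996577]), np.float64(56.25957479568675)) bias-corrected [610.83365642  -5.04996577]
((317.7174377441406, 200.24571228027344), (21.341615676879883, 29.192869186401367), 90.54512786865234)
[[228, 243, 253], [130, 141, 154], [127, 136, 147], [138, 149, 160], [143, 155, 167], [147, 160, 171], [151, 164, 177], [156, 169, 182], [161, 175, 188], [166, 181, 194], [171, 185, 199], [175, 191, 205], [180, 197, 212], [186, 202, 217], [88, 97, 103], [97, 106, 115], [104, 113, 121], [218, 232, 219], [242, 250, 244], [237, 244, 238], [234, 242, 236], [234, 242, 237], [235, 243, 238], [235, 243, 238], [235, 243, 238], [234, 243, 237], [234, 243, 237], [235, 243, 238], [235, 243, 239], [234, 243, 238], [235, 243, 237], [235, 243, 238], [235, 243, 239], [235, 244, 238], [235, 244, 238], [236, 244, 239], [236, 244, 239], [236, 244, 239], [236, 244, 239], [236, 244, 239], [236, 244, 239], [237, 245, 239], [239, 247, 241], [220, 231, 234], [221, 232, 243], [222, 233, 243], [220, 232, 241], [221, 232, 241], [219, 231, 240], [218, 230, 239], [216, 229, 238], [215, 228, 237], [211, 226, 236], [208, 223, 233], [205, 221, 230]]
```

The top view puts the disc within about 0.3 mm of the vent position. I'll let a second pass, confirm it's at rest, and check the small disc.

```bash
python3 -m inch '[0,0,0,0,-1,-1,0, 0,0,0,0,-2,-2,0, 0,0,0,0,-2,-2,0, 0,0,0,0,-2,-2,0, 0,0,0,0,-2,-2,0, 0,0,0,0,-2,-2,0, 0,0,0,0,-2,-2,0, 0,0,0,0,-2,-2,0, 0,0,0,0,-2,-2,0, 0,0,0,0,-2,-2,0]'
python3 - <<'E'
from h import *
im={n:np.ascontiguousarray(bot.get_image(n)[:,:,::-1]) for n in("scene","top")}
for n in im: cv2.imwrite(f"pics/{n}11.png",im[n])
ct=face(im["top"],(236,255,265,285),150); print("small",circ(Cam("top").plane(ct,12)))
o=bot.observe(); print(o["time_s"],o["wrist_force"],np.abs(o["joint_vel"]).max())
E
python3 chk.py 11
```

```text
time_s: 17.9
tcp_pos: [491.4, -205.1, 151.5]
tool_rot: [0.001, 0.707, -0.001, 0.708]
wrist_force: [-0.5, -0.5, -0.0]
grip_width: 85.4
small (array([461.01301177, 171.64458167]), np.float64(39.52175846572044))
18.0 [0.33699189 0.79450959 1.30313467] 0.0020718016233697385
((324.6563720703125, 199.66526794433594), (24.9105167388916, 25.314620971679688), 121.07923126220703) (array([610.30397707,  -4.88914068]), np.float64(56.42169946822644)) bias-corrected [610.68397707  -5.02914068]
((317.6525573730469, 200.2078857421875), (21.238231658935547, 29.3160343170166), 90.43406677246094)
```

View pics/scene11.png

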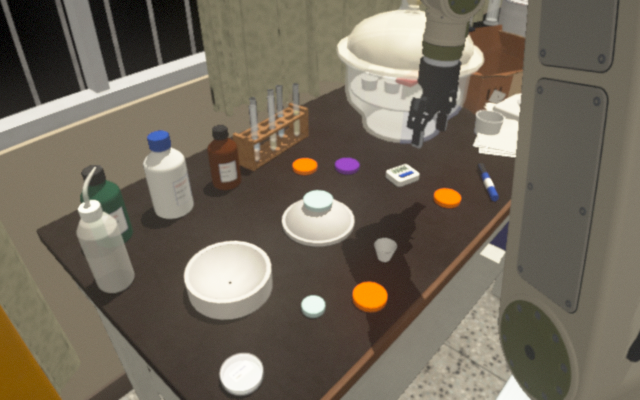

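The scene view shows the disc resting level on the dome at (318,201), and the arm is well clear. I'll check for drift once more before handing in.

```bash
python3 -m inch '[0,0,0,0,0,0,0, 0,0,0,0,0,0,0, 0,0,0,0,0,0,0, 0,0,0,0,0,0,0, 0,0,0,0,0,0,0, 0,0,0,0,0,0,0, 0,0,0,0,0,0,0, 0,0,0,0,0,0,0, 0,0,0,0,0,0,0, 0,0,0,0,0,0,0]'
python3 - <<'E'
from h import *
for k in(12,13):
    for n in("scene","top"): cv2.imwrite(f"pics/{n}{k}.png",np.ascontiguousarray(bot.get_image(n)[:,:,::-1]))
E
python3 chk.py 12; python3 chk.py 13
```

```text
time_s: 19.0
tcp_pos: [491.3, -205.1, 151.5]
tool_rot: [0.001, 0.707, -0.001, 0.708]
wrist_force: [-0.4, 0.3, -0.2]
grip_width: 85.2
((324.6545104980469, 199.62692260742188), (24.892908096313477, 25.250621795654297), 118.98741149902344) (array([610.3911717 ,  -4.88736529]), np.float64(56.31940831660331)) bias-corrected [610.7711717   -5.02736529]
((317.6744079589844, 200.22442626953125), (21.288005828857422, 29.201736450195312), 90.25386810302734)
((324.662353515625, 199.6433563232422), (24.873077392578125, 25.318525314331055), 123.28998565673828) (array([610.35358352,  -4.90466483]), np.float64(56.374501731577475)) bias-corrected [610.73358352  -5.04466483]
((317.68994140625, 200.22018432617188), (21.21875, 29.19873809814453), 90.51478576660156)
```

No drift beyond measurement noise, so I'm handing in.

```bash
python3 -c "
from cell import bot
bot.job_done(); print(bot.observe()['time_s'])"
```

```text
the job is handed in; nothing more can be done
the job is handed in; nothing more can be done
```

The wide disc is resting on the crown of the dome, and I handed the job in at about 19 s. I gripped it by its edge twice, at right angles, to centre it and check the top camera against the robot. Then I carried it over, lowered it until the wrist force rose at the expected 50 mm crown height, released slowly and backed away.

**Last checks:**
- **Centring:** in the top view the disc centre is 0.3–0.4 mm from the vent position seen earlier, which means a lean of about 0.3° at most.
- **Rest:** over about 2 s the readings varied by 0.15 mm with no trend, and the scene view looks level.
- **Smaller disc:** unmoved in the top view, at (461.0, 171.6) before and after.
- **Arm:** clear of everything with the gripper open; the highest wrist force I saw was about 10 N.

**Checks that disagreed:**
- **Heights:** measuring from both views gave 6.5 mm for the disc's top (12 mm stated) and 46.6 mm for the crown (50 mm stated). The scene camera seemed to be the one that was off, so I relied on the top camera and on contact for height.
- **Grip width:** it read about 57 mm on the 60 mm disc, though the disc measured 59.5–60 mm in the top view.

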